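# Offer up the last castor to the upturned plant dolly

### The job

The last castor for the small upturned plant dolly has just been drilled and is still held in the drilling jig: swing the jig's turn-button a quarter turn off the castor's plate, leave it open, and lift the castor out by its wheel. Carry it over the castors already fitted to the one corner of the dolly that has no castor yet, and finish still holding it there, wheel up and level, about a centimetre above the empty recess and squared up over it (either way round), touching nothing, so that I can slip a packing shim underneath. The glue on the dolly is still setting and nothing may bump it or its three fitted castors; leave the screw jar, tape measure, wax tin and padlock where they stand.

Things in the scene. Friction and masses are not known exactly. Their poses are not given: they have to be found in the camera images.
- castor: loose dark iron plate castor, wheel up, 60 mm high, 0.08 to 0.16 kg. Plate 46 (x) x 40 (y) x 2 mm; origin at the centre of its underside, z up. Wheel: disc 40 mm across, 22 mm thick, axle along y 40 mm up, so its flat sides face +-y; grip it across y above 44 mm (fork and axle ends lower down stand out to 32 mm across). A half turn about z makes no difference
- jig: drilling jig: pale wooden board 128 (x) x 76 (y) x 15 mm screwed to the table, with a nest 3 mm deep near one end in which the castor's plate sits (1 to 2 mm play). Origin on the table straight below the middle of the nest; the board runs from x = -36 to +92 mm
- button (a joint): the jig's turn-button: flat steel bar 14 mm wide, 6 mm high, on an upright pivot at x = 43 mm, y = 0 of the jig. At 0 it lies along the jig's x, its inner end 10 mm over the castor's plate (starts within 0.3 of this). Positive is anticlockwise from above. Swings either way to 1.75 rad, stays where left (1.3 N at the pin); clear of the plate beyond 1.1 rad either way
- button_pin (a point): upright black pin, 12 mm diameter, at the outer end of the turn-button, 31 mm from its pivot; this point is on its axis at mid-height, 33 mm above the table; the pin stands from 21 to 43 mm above the table
- dolly: upturned plant dolly: plywood board 164 (x) x 158 (y) x 18 mm lying fixed on the table, with four corner blocks on it at x = +-50, y = +-50 mm; origin at the centre of its underside
- corner_a: hardwood corner block 60 x 54 x 15 mm glued on the upturned dolly, carrying an already fitted castor like the loose one, wheel up, its wheel top 90 mm above the table; origin at the centre of the block's underside, x along the castor's rolling direction
- corner_b: hardwood corner block 60 x 54 x 15 mm glued on the upturned dolly, carrying an already fitted castor like the loose one, wheel up, its wheel top 90 mm above the table; origin at the centre of the block's underside, x along the castor's rolling direction
- corner_c: hardwood corner block 60 x 54 x 15 mm glued on the upturned dolly, carrying an already fitted castor like the loose one, wheel up, its wheel top 90 mm above the table; origin at the centre of the block's underside, x along the castor's rolling direction
- corner_open: the corner block without a castor, 60 x 54 x 15 mm, glued on the dolly; origin at the centre of its underside, top face 33 mm above the table
- recess (a point): centre of the empty recess, at the level of the block's top face, 33 mm above the table. The recess is 49 (x) x 43 (y) mm and 3 mm deep; the castor's plate belongs in it with the plate's long side along the recess's x
- screw_jar: glass jar of screws, 66 mm diameter, 84 mm high, loose; origin at its underside
- tape_measure: yellow tape measure standing on edge, 34 x 72 x 58 mm, loose; origin at its underside
- wax_tin: flat green round tin, 85 mm diameter, 28 mm high, loose; origin at its underside
- padlock: small brass padlock lying flat, 65 x 42 x 18 mm, loose; origin at its underside

How it is judged:
By the outcome, as a careful person would: the job done as asked, in the order asked, and still so for the second after the job is handed in, while the arm keeps its last pose, push and grip.
It also fails if it takes over 58 s, if anything falls off the work surface, if the arm or the gripper's body presses on something with over 40 N, if the wrist force passes 120 N, or if a joint passes its speed limit or range.

### The arm

A 7-joint arm with a two-finger parallel gripper is mounted at the origin on a cart in front of the work surface, level with it; the furniture and walls round the work are solid. World frame = base frame: x ahead of the robot, y to its left, z up, the work surface at z = 0. Lengths are in mm, angles in rad, forces in N, time in s.
With the tool pointing down it reaches from about 400 to 925 mm from the base axis. Payload 5.6 kg.
Tool frame: the origin (TCP) lies midway between the tips of the shut fingers; the grasp point (between the pads) lies 19 mm behind it; z points along the fingers, y is the line along which they close (so a half turn about z gives the same grasp; the last joint's range is limited). The gripper opens to 85 mm and grips with 20 to 120 N. Pads are 22 mm wide; open, the fingers measure 114 mm over their backs; the gripper's body (76 mm by 85 mm) begins 54 mm behind the grasp point. The pads swing forward as they close: fully open they stand 13 mm farther back than shut.
Start: joints at [-1.168, 0.468, -0.012, 1.603, 0.006, 1.071, -0.056], TCP at [280.306, 586.461, 231.29] pointing down, gripper open.
Joint ranges: [-2.53, 2.53], [-0.31, 2.02], [-1.57, 1.55], [0.28, 2.44], [-1.29, 4.43], [0.15, 1.84], [-2.92, 2.92]. Speed limits (rad/s): [2.57, 2.57, 3.14, 3.14, 3.14, 3.14, 3.14].

### API

Orientations are given as a unit quaternion [w, x, y, z].
In Python, from plant import status, vision, sign_off, models gives the robot as it stands. The module is installed in compiled form; this text tells all that it offers.
- The arm moves only by the shell command python3 -m handwheel 'ROWS' [OPENING] [FORCE]. ROWS is JSON, a list of rows, each a list of 6 numbers: the shift along the tool's x, y, z in cm, then the turn, a rotation vector about the tool's x, y, z in rad. In form: [[tx, ty, tz, rx, ry, rz], ...]. A call has exactly 10 rows; each row is the pose to reach, as a shift and turn from the pose commanded when the call began, along the tool's axes at that moment; what a row does not reach only later rows make up. A row lasts 1/10 s, in which the tool goes at most 50 mm and 8.59 degrees, less where a joint would pass 70% of its speed; a pose out of reach is approached as far as the arm can. A call with a gripper value outside its range is refused whole. OPENING is the finger opening in cm, from 0 to 8.54, set as the call begins (- or left out, the last holds). The fingers move at their own pace and stop on an object; FORCE is the grip in N (left out, the last holds). Time passes only in rows, so rows that repeat a pose let the fingers close, or fill a call up. It gives the time, the measured TCP pose, the force, the opening and the grip force at its end, in the units of the state.
- status.state(): the state, without advancing time (a new reading comes with each control period).
- vision.capture(name): name is "side" or "top" or "wrist"; returns a dict with "image" (400x640x3 uint8, red, green, blue), "fov_y" (degrees; the focal length in pixels is half the picture's height over the tangent of half this angle, whatever the lens; pixels are square), "cx", "cy" (the principal point, pixels), "eye" and "attitude" of the camera in the world; the wrist camera has in their place "mount" (4x4, takes a point from camera to tool coordinates, whose origin is the TCP and whose axes are the flange's). Camera axes: x right, y down, z forward; pixel columns grow to the right and rows downward; lengths in mm; the calibration is good to about 2 mm. A picture is of the moment at which its call begins: read the wrist's pose just before it. There is no depth.
- sign_off(): hands the job in; it is judged then, once.
Trained networks look in the newest picture that a camera, given by its name, has taken for a name from the list of things; names that differ only in an ending like _2 or _b are one class to them, and where a whole thing is asked for, a point or a joint stands for the part that bears it (a point fixed in the world has none). Each returns a list of dicts, best first, with "p" (0 to 1); they miss things now and then, are a little off and sometimes report something else, mostly with a low value. They report only what shows in the picture. A call takes as long as a camera call.
- models.trace(camera, thing): "pixels" (400x640 bool, what is visible of it) and "uv" ([column, row] in pixels, amid what is visible of it).
- models.place_of(camera, thing): "uv" ([column, row] in pixels: a listed point, or the origin of a listed thing).
The state is a dict: "clock": time; "q": joint angles; "qd": joint speeds; "joint_efforts": joint torques, N m; "tcp_pos": TCP position; "eef_rot": TCP orientation; "ft_force": force on the tool from outside, world axes, zero at the start; "torque": the same for the moment, N m; "width": finger opening in mm; "grasp_force": force on a finger pad.
Only numpy, scipy, OpenCV 4.12 (cv2) and the standard library are available. Lean on these libraries where they do the work, as an engineer would, in place of code of your own. Each camera call takes 0.05 s, during which the arm holds its last target. There are 200 camera calls.

## Working session

There is one attempt and no reset: what is moved stays moved. The work goes in short steps, Python scripts to look and compute and a shell command to move; the robot and the scene stay as the last step left them, time stands still between calls to the robot, and variables do not carry over. Pictures are saved under pics/ and viewed, at most 10 in all, crops included, and the job is handed in when it is done.

```bash
mkdir -p pics
cat > h.py <<'E'
import numpy as np, cv2
from plant import status, vision, models
from scipy.spatial.transform import Rotation as R
def rot(q): return R.from_quat([q[1],q[2],q[3],q[0]]).as_matrix()
def att(a):
    a=np.array(a,float)
    return a if a.shape==(3,3) else (a[:3,:3] if a.shape==(4,4) else rot(a))
def cap(n):
    s=status.state(); c=vision.capture(n)
    if n=='wrist':
        M=np.array(c['mount']); T=rot(s['eef_rot'])
        c['E']=T@M[:3,3]+np.array(s['tcp_pos']); c['A']=T@M[:3,:3]
    else: c['E']=np.array(c['eye']); c['A']=att(c['attitude'])
    c['f']=200/np.tan(np.radians(c['fov_y'])/2); return c
def ray(c,uv):
    d=c['A']@np.array([(uv[0]-c['cx'])/c['f'],(uv[1]-c['cy'])/c['f'],1]); return c['E'],d
def onz(c,uv,z):
    e,d=ray(c,uv); return e+d*(z-e[2])/d[2]
def proj(c,p):
    v=c['A'].T@(np.array(p,float)-c['E']); return v[:2]/v[2]*c['f']+[c['cx'],c['cy']]
def tri(cu):
    A=np.zeros((3,3));b=np.zeros(3)
    for c,uv in cu:
        e,d=ray(c,uv);d=d/np.linalg.norm(d);P=np.eye(3)-np.outer(d,d);A+=P;b+=P@e
    return np.linalg.solve(A,b)
def save(c,n): cv2.imwrite('pics/'+n,c['image'][...,::-1])
E
python3 - <<'E'
from h import *
np.set_printoptions(precision=1,suppress=True)
s=status.state();print(s)
Z=dict(castor=0,jig=0,button=0,button_pin=33,dolly=0,corner_a=18,corner_open=18,recess=33,screw_jar=0,tape_measure=0,wax_tin=0,padlock=0)
for n in ['top','side','wrist']:
    c=cap(n);save(c,n+'0.png');print(n,c['E'],c['A'].tolist(),c['f'],c['cx'],c['cy'])
    for k,z in Z.items():
        for d in models.place_of(n,k)[:4]:
            print(k,round(d['p'],2),np.array(d['uv']),onz(c,d['uv'],z))
E
```

```text
{'clock': 0.0, 'q': array([-1.2,  0.5, -0. ,  1.6,  0. ,  1.1, -0.1]), 'qd': array([-0., -0., -0., -0., -0.,  0.,  0.]), 'joint_efforts': array([ -0. , -53.2,   0. , -25.1,   0. ,   0. ,   0. ]), 'tcp_pos': array([280.1, 585.9, 230.3]), 'eef_rot': array([-0. ,  0.2,  1. , -0. ]), 'ft_force': array([ 0.3, -0.8,  0.7]), 'torque': array([-0., -0.,  0.]), 'grasp_force': 0.0, 'width': 85.55688707754524}
top [391.9  73.3 886.5] [[0.005033958699898333, -0.9862791291869215, 0.1650095106049822], [-0.9999820979839302, -0.0044311635203111216, 0.004021007524710837], [-0.0032346516760286825, -0.16502679818788307, -0.9862837790962552]] 365.1567353338215 326.1698949992964 203.13210779778314
castor 0.56 [314.8 182.8] [591.3 105.4   0. ]
jig 0.7 [320.4 185.7] [584.   91.5   0. ]Traceback (most recent call last):
  File "<stdin>", line 8, in <module>
ValueError: it knows: button_pin, castor, corner, corner_open, dolly, jig, padlock, recess, screw_jar, tape_measure, wax_tin
```

Run:
```python
from h import *
np.set_printoptions(precision=1,suppress=True)
Z=dict(castor=12,jig=0,button_pin=33,dolly=0,corner=18,corner_open=18,recess=33,screw_jar=0,tape_measure=0,wax_tin=0,padlock=0)
for n in ['top','side','wrist']:
    c=cap(n);save(c,n+'0.png');print(n,c['E'],c['f'])
    for k,z in Z.items():
        if n=='wrist' and k in('tape_measure','wax_tin','padlock','screw_jar'): continue
        for d in models.place_of(n,k)[:4]:
            print(k,round(d['p'],2),np.array(d['uv']),onz(c,d['uv'],z))
```

```text
top [391.9  73.3 886.5] 365.1567353338215
castor 0.52 [314.4 185.5] [581.8 105.9  12. ]
jig 0.55 [314.9 184.3] [587.5 105.2   0. ]
dolly 0.69 [383.7 202.2] [543.1 -64.6   0. ]
dolly 0.38 [233.7 143.7] [691.7 311.9   0. ]
corner 0.77 [365.3 175.6] [605.7 -18.3  18. ]
corner 0.75 [409.5 218.7] [ 500.3 -122.7   18. ]
corner 0.67 [368.3 217.9] [501.8 -24.2  18. ]
corner_open 0.78 [405.  178.5] [ 598.9 -115.    18. ]
corner_open 0.65 [408.5 216.5] [ 505.6 -120.5   18. ]
recess 0.81 [404.8 174.7] [ 604.7 -111.5   33. ]
screw_jar 0.76 [273.1 185.3] [584.5 208.9   0. ]
tape_measure 0.66 [329.7 272.9] [371.5  67.7   0. ]
wax_tin 0.74 [232.3 142.9] [693.8 315.5   0. ]
padlock 0.93 [386.5 272.5] [373.1 -67.8   0. ]
side [ 440.9 -660.6  484.9] 383.3222657086868
castor 0.82 [348.7 213.6] [580.3  95.8  12. ]
jig 0.68 [349.7 217.1] [583.5  99.1   0. ]
button_pin 0.76 [318.3 205.4] [509.9 107.   33. ]
dolly 0.95 [347.3 261.4] [550.7 -64.1   0. ]
corner 0.92 [318.1 241.8] [497.2 -15.6  18. ]
corner 0.81 [327.2 276.1] [ 503.2 -123.6   18. ]
corner 0.71 [369.1 238. ] [604.7 -15.3  18. ]
corner_open 0.68 [380.4 269.8] [ 603.8 -118.2   18. ]
recess 0.93 [378.3 261.1] [ 600.6 -110.9   33. ]
screw_jar 0.85 [339.5 195.4] [575.1 207.5   0. ]
screw_jar 0.65 [350.9 213.3] [589.3 115.7   0. ]
tape_measure 0.67 [259.6 228.8] [372.7  75.4   0. ]
tape_measure 0.27 [348.1 261. ] [552.5 -63.    0. ]
tape_measure 0.2 [257.2 273.4] [373.3 -78.7   0. ]
wax_tin 0.71 [372.7 174.1] [689.4 322.    0. ]
padlock 0.57 [254.4 273.6] [368.  -78.7   0. ]
wrist [212.9 619.6 374.1] 279.29185405138423
```

View pics/top0.png

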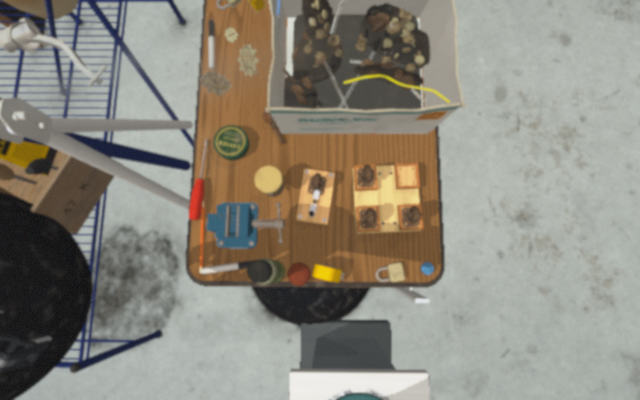

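View pics/side0.png

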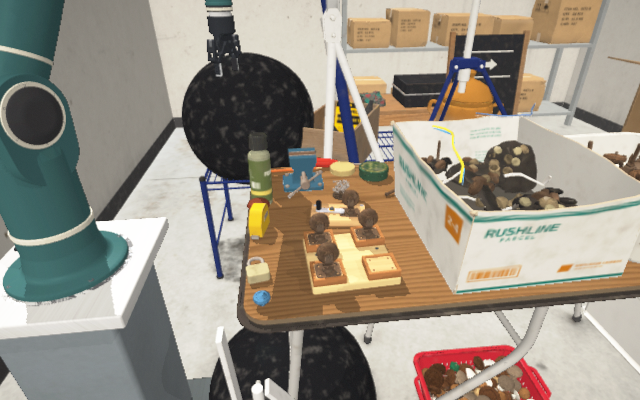

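```bash
cat >> h.py <<'E'
def go(p,yaw=None):
    """shift (cm) & turn in tool axes from the current pose to tool-down pose; yaw=world angle of tool y line"""
    s=status.state();T=rot(s['eef_rot']);sh=T.T@(np.array(p,float)-s['tcp_pos'])/10;r=np.zeros(3)
    if yaw is not None:
        out=[]
        for k in(0,np.pi):
            y=np.array([np.cos(yaw+k),np.sin(yaw+k),0]);z=np.array([0,0,-1.]);G=np.c_[np.cross(y,z),y,z]
            out.append(R.from_matrix(T.T@G).as_rotvec())
        r=min(out,key=np.linalg.norm)
    print('shift cm',np.round(sh,2),'turn',np.round(r,3),'q7',round(s['q'][6],2))
E
python3 - <<'E'
from h import *
s=status.state();print(rot(s['eef_rot']).round(3),s['tcp_pos'],s['clock'])
c=cap('wrist');print(np.array(c['mount']).round(3))
go([530,60,230],np.pi/2)
go([530,60,230],0)
E
```

```text
[[-0.902  0.431  0.   ]
 [ 0.431  0.902  0.   ]
 [-0.     0.    -1.   ]] [280.297225   586.48469334 231.29727883] 1.75
[[   0.      -0.956   -0.295   75.119]
 [   1.       0.       0.       0.813]
 [  -0.      -0.295    0.956 -142.85 ]
 [   0.       0.       0.       1.   ]]
shift cm [-45.23 -36.73   0.13] turn [ 0.     0.    -0.446] q7 -0.06
shift cm [-45.23 -36.73   0.13] turn [0.    0.    1.125] q7 -0.06
```

```bash
python3 -m handwheel '[[-2,-2,-2,0,0,-0.04],[-5,-4.5,-4,0,0,-0.08],[-9,-8,-6,0,0,-0.13],[-13,-12,-7,0,0,-0.18],[-17,-16,-7,0,0,-0.22],[-21,-20,-7,0,0,-0.27],[-25,-24,-7,0,0,-0.32],[-29,-28,-7,0,0,-0.37],[-33,-32,-7,0,0,-0.42],[-36,-35,-7,0,0,-0.446]]'
python3 - <<'E'
from h import *
go([510,10,200],np.pi/2)
E
```

```text
clock: 2.8
tcp_pos: [441.5, 150.4, 301.7]
eef_rot: [0.001, -0.001, 1.0, 0.0]
ft_force: [1.6, 0.7, -0.3]
width: 85.8
grasp_force: 0.0
shift cm [ -6.81 -14.06  10.17] turn [0.001 0.001 0.002] q7 1.19
```

```bash
python3 -m handwheel '[[-1,-2,1,0,0,0],[-2.5,-5,3,0,0,0],[-4,-8,5,0,0,0],[-5.5,-11,7.5,0,0,0],[-6.8,-14,10,0,0,0],[-6.8,-14,10,0,0,0],[-6.8,-14,10,0,0,0],[-6.8,-14,10,0,0,0],[-6.8,-14,10,0,0,0],[-6.8,-14,10,0,0,0]]'
python3 - <<'E'
from h import *
np.set_printoptions(precision=1,suppress=True)
Z=dict(castor=12,jig=0,button_pin=33,dolly=0,corner=18,corner_open=18,recess=33)
c=cap('wrist');save(c,'wrist1.png');
img=cv2.resize(c['image'][60:400,60:580],None,fx=1.5,fy=1.5,interpolation=cv2.INTER_CUBIC)
cv2.imwrite('pics/w1c.png',img[...,::-1])
for k,z in Z.items():
    for d in models.place_of('wrist',k)[:4]:
        print(k,round(d['p'],2),np.array(d['uv']),onz(c,d['uv'],z))
for k in ['jig','castor','corner_open','dolly','button_pin']:
    for d in models.trace('wrist',k)[:1]:
        m=d['pixels'].astype(np.uint8);cs,_=cv2.findContours(m,0,1)
        r=cv2.minAreaRect(max(cs,key=cv2.contourArea));b=cv2.boxPoints(r)
        z={'jig':15,'castor':14,'corner_open':33,'dolly':18,'button_pin':28}[k]
        print(k,d['p'],[onz(c,p,z)[:2].round(1).tolist() for p in b])
E
```

```text
clock: 3.8
tcp_pos: [509.4, 13.5, 202.1]
eef_rot: [0.001, -0.001, 1.0, 0.0]
ft_force: [0.4, 0.3, 0.2]
width: 85.4
grasp_force: 0.0
castor 0.77 [388.4 233.4] [583.9 102.   12. ]
castor 0.22 [245.9  58. ] [378.4 -66.9  12. ]
jig 0.75 [385.5 229.1] [583.  100.9   0. ]
button_pin 0.58 [409.5 184.1] [512.7 116.2  33. ]
button_pin 0.57 [468.5 229.2] [568.8 193.   33. ]
dolly 0.56 [259.2 208.7] [554.5 -66.2   0. ]
dolly 0.27 [465.9 230.3] [584.6 208.7   0. ]
corner 0.97 [208.8 178.1] [ 509.6 -119.8   18. ]
corner 0.85 [292.7 170.2] [499.8 -19.2  18. ]
corner 0.66 [300.6 246.7] [600.1 -11.7  18. ]
corner_open 0.85 [221.4 251.8] [ 607.7 -114.9   18. ]
recess 0.97 [215.4 257.8] [ 608.1 -117.3   33. ]
recess 0.4 [259.8 206.3] [540.  -57.6  33. ]
jig 0.87 [[614.0, 53.4], [481.9, 72.6], [497.4, 151.9], [633.5, 141.9]]
castor 0.7 [[626.3, 77.0], [560.3, 80.1], [565.8, 127.6], [632.5, 127.1]]
corner_open 0.76 [[569.1, -142.5], [569.0, -79.7], [632.6, -84.8], [632.7, -151.1]]
dolly 0.57 [[473.2, -143.2], [465.6, 7.0], [627.8, 14.4], [637.7, -158.5]]
button_pin 0.56 [[565.3, 89.6], [500.7, 105.2], [507.4, 125.7], [572.8, 111.2]]
```

View pics/w1c.png

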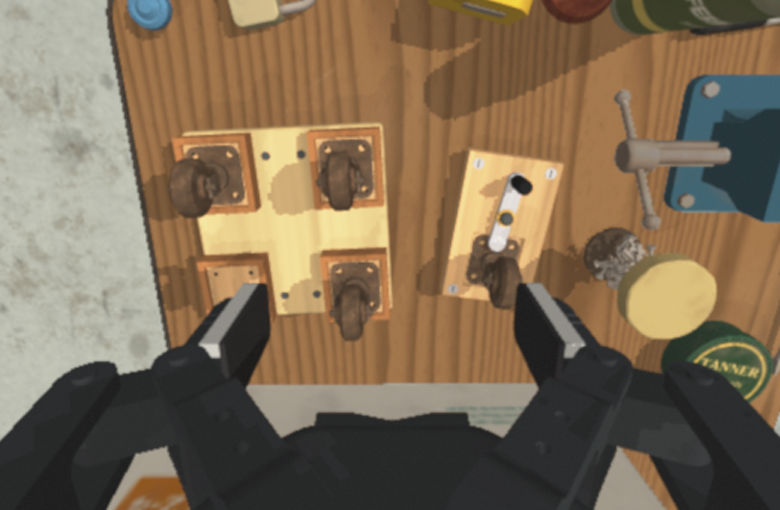

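Run:
```python
from h import *
np.set_printoptions(precision=1,suppress=True)
c=cap('wrist')
P=[onz(c,(60+u/1.5,60+v/1.5),15)[:2] for u,v in[(470,150),(563,163),(443,293)]]
print(P, np.linalg.norm(P[1]-P[0]))
d=P[0]-P[2];print('yaw',np.arctan2(d[1],d[0])); d=P[0]-P[1];print(np.arctan2(d[1],d[0])-np.pi/2)
print(onz(c,(407.3,184),43),onz(c,(60+506/1.5,60+217/1.5),24))
# pivot & nest by known geometry
for yaw in (2.95,):
    ex=np.array([np.cos(yaw),np.sin(yaw)]);ey=np.array([-ex[1],ex[0]])
    # P0 is x=92; which y? 
    mid=(P[0]+P[1])/2; print('nest',mid-92*ex,'pivot',mid-49*ex, (P[0]-mid)@ey)
# open block: edges crop
g=c['image'][215:300,190:300]
cv2.imwrite('pics/open.png',cv2.resize(g,None,fx=6,fy=6,interpolation=cv2.INTER_CUBIC)[...,::-1])
```

```text
[array([487.4,  75. ]), array([497.8, 149.6]), array([613.2,  58.4])] 75.26693646382864
yaw 3.0097270477065496
-3.279572019883697
[509.6 108.9  43. ] [540.1 105.3  24. ]
nest [582.9  94.8] pivot [540.7 103. ] 37.57939465584185
```

View pics/open.png

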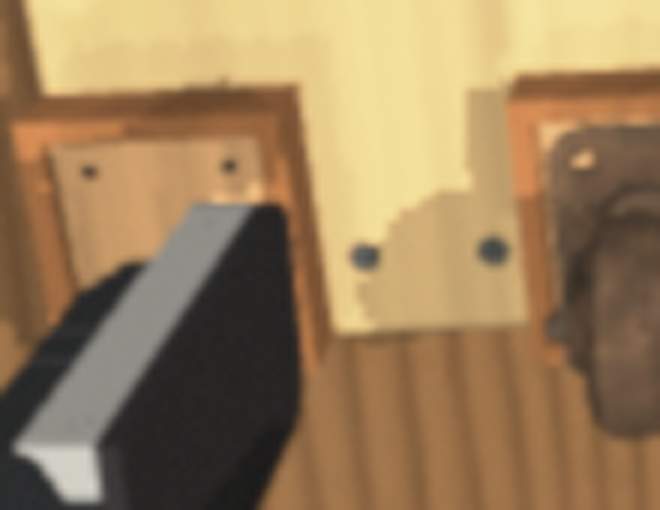

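```bash
python3 - <<'E'
from h import *
go([509.6,108.9,110],3.007-np.pi/2)
E
python3 -m handwheel '[[0,2,1,0,0,0.03],[0,5,3,0,0,0.08],[0,7.5,5,0,0,0.13],[0,9.5,7,0,0,0.13],[0,9.5,9.2,0,0,0.13],[0,9.5,9.2,0,0,0.13],[0,9.5,9.2,0,0,0.13],[0,9.5,9.2,0,0,0.13],[0,9.5,9.2,0,0,0.13],[0,9.5,9.2,0,0,0.13]]' 5 20
python3 - <<'E'
from h import *
np.set_printoptions(precision=1,suppress=True)
go([509.6,108.9,27],3.007-np.pi/2)
c=cap('wrist');save(c,'w2.png')
for d in models.place_of('wrist','button_pin')[:3]: print(d['p'],d['uv'],onz(c,d['uv'],33))
for d in models.place_of('wrist','castor')[:2]: print(d['p'],d['uv'],onz(c,d['uv'],12))
E
```

```text
shift cm [-0.05  9.66  9.12] turn [-0.    -0.     0.135] q7 1.58
clock: 5.5
tcp_pos: [509.7, 107.2, 110.2]
eef_rot: [0.001, 0.065, 0.998, 0.0]
ft_force: [-0.4, 0.2, -0.1]
width: 49.9
grasp_force: 0.0
shift cm [0.1 0.2 8.3] turn [0. 0. 0.] q7 1.32
0.89 [328.6, 207.8] [511.4 114.3  33. ]
0.33 [101.9, 329.0] [ 605.3 -117.1   33. ]
0.73 [254.5, 42.4] [377.7  73.8  12. ]
0.64 [325.3, 271.3] [583.6 102.7  12. ]
```

View pics/w2.png

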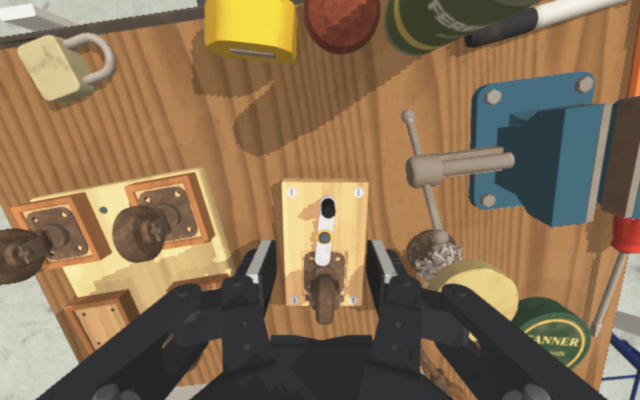

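Run:
```python
from h import *
np.set_printoptions(precision=1,suppress=True)
c=cap('wrist')
print('pin',onz(c,(328,205),43),'piv',onz(c,(324.3,237),24))
P=[onz(c,p,15)[:2] for p in[(284.5,179.5),(368.5,180),(275,300)]]
d=P[0]-P[1];print(P,np.linalg.norm(d),np.arctan2(d[1],d[0])+1.5*np.pi)
mid=(P[0]+P[1])/2;ex=np.array([np.cos(3.007),np.sin(3.007)]);print('piv',mid-49*ex,'nest',mid-92*ex)
```

```text
pin [504.9 114.3  43. ] piv [540.7 107.1  24. ]
[array([486.1,  79.2]), array([496. , 151.7]), array([606.9,  49. ])] 73.20896400243983 3.0055838449801557
piv [539.6 108.9] nest [582.2 103.1]
```

```bash
python3 -m handwheel '[[0.1,0.6,1,0,0,0],[0.1,0.6,3,0,0,0],[0.1,0.6,5,0,0,0],[0.1,0.6,7,0,0,0],[0.1,0.6,8.3,0,0,0],[0.1,0.6,8.3,0,0,0],[0.1,0.6,8.3,0,0,0],[0.1,0.6,8.3,0,0,0],[0.1,0.6,8.3,0,0,0],[0.1,0.6,8.3,0,0,0]]' && python3 -m handwheel '[[0,0,0,0,0,0],[0,0,0,0,0,0],[0,0,0,0,0,0],[0,0,0,0,0,0],[0,0,0,0,0,0],[0,0,0,0,0,0],[0,0,0,0,0,0],[0,0,0,0,0,0],[0,0,0,0,0,0],[0,0,0,0,0,0]]' 0.5 20
```

```text
clock: 6.7
tcp_pos: [509.4, 113.6, 27.0]
eef_rot: [0.001, 0.065, 0.998, 0.0]
ft_force: [-0.2, 1.0, -0.8]
width: 49.7
grasp_force: 0.0
clock: 7.7
tcp_pos: [509.0, 113.5, 26.4]
eef_rot: [0.0, 0.065, 0.998, 0.0]
ft_force: [-1.0, 0.2, 4.4]
width: 10.7
grasp_force: 21.0
```

```bash
python3 -m handwheel '[[0,-0.25,0,0,0,0],[-0.01,-0.5,0,0,0,0],[-0.06,-0.8,0,0,0,0],[-0.13,-1.1,0,0,0,0],[-0.24,-1.39,0,0,0,0],[-0.37,-1.67,0,0,0,0],[-0.54,-1.94,0,0,0,0],[-0.72,-2.18,0,0,0,0],[-0.94,-2.41,0,0,0,0],[-1.17,-2.61,0,0,0,0]]'
```

```text
clock: 8.7
tcp_pos: [515.9, 87.9, 26.1]
eef_rot: [-0.001, 0.064, 0.998, 0.001]
ft_force: [-2.4, 5.0, 5.9]
width: 10.5
grasp_force: 22.5
```

```bash
python3 -m handwheel '[[-0.12,-0.1,0,0,0,0],[-0.25,-0.18,0,0,0,0],[-0.52,-0.34,0,0,0,0],[-0.8,-0.46,0,0,0,0],[-1.1,-0.56,0,0,0,0],[-1.4,-0.63,0,0,0,0],[-1.71,-0.67,0,0,0,0],[-1.86,-0.68,0,0,0,0],[-1.86,-0.68,0,0,0,0],[-1.86,-0.68,0,0,0,0]]' && python3 -m handwheel '[[0,0,0,0,0,0],[0,0,0,0,0,0],[0,0,0,0,0,0],[0,0,-1,0,0,0],[0,0,-3,0,0,0],[0,0,-5,0,0,0],[0,0,-7,0,0,0],[0,0,-8.5,0,0,0],[0,0,-9,0,0,0],[0,0,-9,0,0,0]]' 4
python3 - <<'E'
from h import *
np.set_printoptions(precision=1,suppress=True)
go([583,101.5,115],3.007-np.pi/2)
c=cap('wrist');save(c,'w3.png')
for d in models.place_of('wrist','button_pin')[:3]: print(d['p'],d['uv'],onz(c,d['uv'],33))
for d in models.place_of('wrist','castor')[:2]: print(d['p'],d['uv'],onz(c,d['uv'],12))
E
```

```text
clock: 9.7
tcp_pos: [533.1, 76.7, 26.0]
eef_rot: [-0.002, 0.065, 0.998, -0.0]
ft_force: [-3.7, 0.7, 6.2]
width: 10.7
grasp_force: 22.0
clock: 10.7
tcp_pos: [535.3, 77.0, 117.2]
eef_rot: [0.001, 0.065, 0.998, 0.0]
ft_force: [-0.5, 1.0, 0.4]
width: 40.1
grasp_force: 0.0
shift cm [-4.4  3.   0.2] turn [0. 0. 0.] q7 1.38
0.76 [320.4, 197.5] [529.2  78.2  33. ]
0.59 [98.5, 196.0] [ 503.6 -108.    33. ]
0.63 [352.9, 240.4] [583.  103.1  12. ]
0.59 [179.1, 229.1] [549.4 -61.4  12. ]
```

View pics/w3.png

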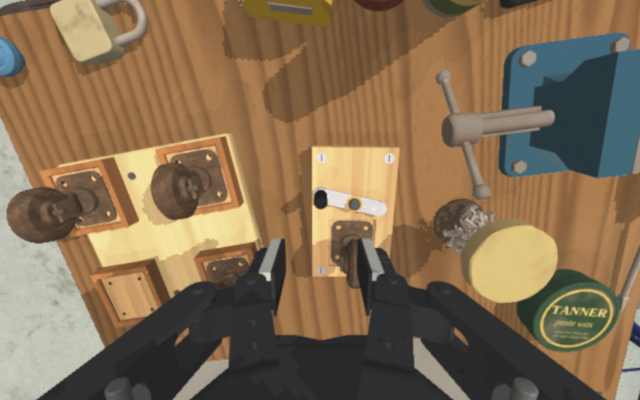

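```bash
python3 -m handwheel '[[-1,0.8,0,0,0,0],[-2.5,2,0,0,0,0],[-4,2.8,0,0,0,0],[-4.4,3.05,0,0,0,0],[-4.4,3.05,1,0,0,0],[-4.4,3.05,2.5,0,0,0],[-4.4,3.05,3,0,0,0],[-4.4,3.05,3,0,0,0],[-4.4,3.05,3,0,0,0],[-4.4,3.05,3,0,0,0]]'
python3 - <<'E'
from h import *
np.set_printoptions(precision=1,suppress=True)
go([583,102,56.5],3.007-np.pi/2)
c=cap('wrist');save(c,'w4.png')
cv2.imwrite('pics/w4c.png',cv2.resize(c['image'][140:400,200:440],None,fx=2,fy=2)[...,::-1])
s=cap('side')
for d in models.place_of('side','castor')[:2]: print(d['p'],d['uv'],onz(s,d['uv'],12),proj(s,[583,102,12]))
print([proj(c,[583,102,z]) for z in (12,72)])
E
```

```text
clock: 11.85
tcp_pos: [582.5, 101.4, 86.7]
eef_rot: [0.0, 0.065, 0.998, 0.0]
ft_force: [-0.8, 0.8, 0.7]
width: 40.3
grasp_force: 0.0
shift cm [-0.   0.1  3. ] turn [0. 0. 0.] q7 1.37
0.97 [351.7, 213.7] [587.2  94.5  12. ] [349.4 212.2]
[array([320.8, 208.5]), array([320.7, 240.3])]
```

View pics/w4c.png

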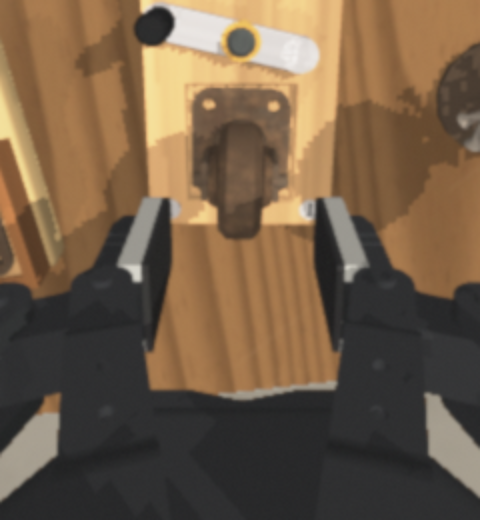

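```bash
python3 - <<'E'
from h import *
np.set_printoptions(precision=2,suppress=True)
c=cap('wrist')
l=onz(c,(295.5,184.5),14);r=onz(c,(345.5,185.5),14);print(l,r,onz(c,(320,184.5),14))
print('nest', (l+r)[:2]/2-23*np.array([np.cos(3.007),np.sin(3.007)]))
print('inner wheel top px of axle',onz(c,(320,232),50))
E
python3 -m handwheel '[[0,0.1,0.5,0,0,0],[0,0.1,1,0,0,0],[0,0.1,1.5,0,0,0],[0,0.1,2,0,0,0],[0,0.1,2.5,0,0,0],[0,0.1,2.9,0,0,0],[0,0.1,2.9,0,0,0],[0,0.1,2.9,0,0,0],[0,0.1,2.9,0,0,0],[0,0.1,2.9,0,0,0]]'
```

```text
[559.75  84.91  14.  ] [565.71 124.25  14.  ] [562.27 104.23  14.  ]
nest [585.52 101.49]
inner wheel top px of axle [587.14 101.06  50.  ]
clock: 13.05
tcp_pos: [582.6, 102.5, 57.6]
eef_rot: [0.0, 0.065, 0.998, 0.0]
ft_force: [-0.2, -0.2, -0.1]
width: 40.3
grasp_force: 0.0
```

```bash
python3 -m handwheel '[[-0.15,0,0.1,0,0,0],[-0.15,0,0.1,0,0,0],[-0.15,0,0.1,0,0,0],[-0.15,0,0.1,0,0,0],[-0.15,0,0.1,0,0,0],[-0.15,0,0.1,0,0,0],[-0.15,0,0.1,0,0,0],[-0.15,0,0.1,0,0,0],[-0.15,0,0.1,0,0,0],[-0.15,0,0.1,0,0,0]]' 1.5 50 && python3 -m handwheel '[[0,0,-0.1,0,0,0],[0,0,-0.3,0,0,0],[0,0,-0.6,0,0,0],[0,0,-1,0,0,0],[0,0,-2,0,0,0],[0,0,-4,0,0,0],[0,0,-6,0,0,0],[0,0,-8,0,0,0],[0,0,-10,0,0,0],[0,0,-10,0,0,0]]'
python3 - <<'E'
from h import *
c=cap('wrist');s=cap('side')
a=cv2.resize(c['image'][140:400,200:440],None,fx=2,fy=2)
b=cv2.resize(s['image'][100:300,260:420],None,fx=2.6,fy=2.6)
cv2.imwrite('pics/h1.png',np.hstack([a,cv2.resize(b,(320,520))[:520]])[...,::-1])
E
```

```text
clock: 14.05
tcp_pos: [584.3, 102.1, 56.5]
eef_rot: [0.0, 0.065, 0.998, -0.0]
ft_force: [0.1, -1.6, 5.5]
width: 18.3
grasp_force: 49.1
clock: 15.05
tcp_pos: [585.9, 102.6, 159.8]
eef_rot: [0.003, 0.065, 0.998, 0.001]
ft_force: [1.1, -0.2, -1.2]
width: 18.7
grasp_force: 48.9
```

View pics/h1.png

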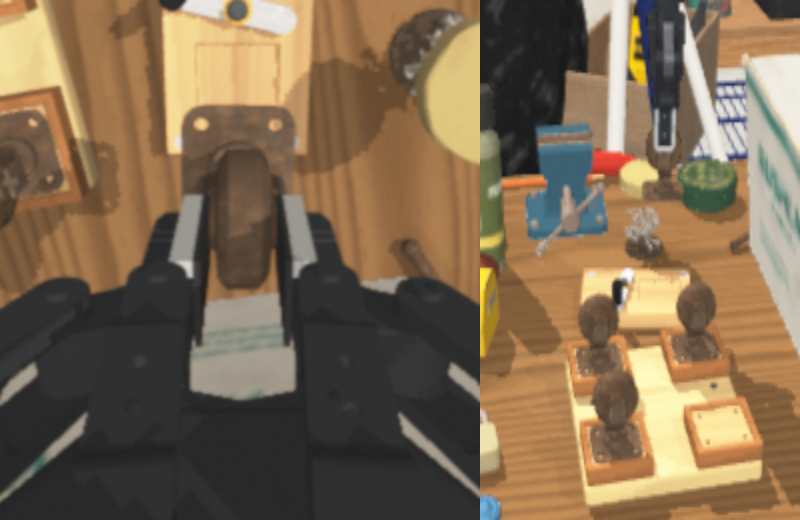

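```bash
python3 -m handwheel '[[0,0,-1.5,0,0,0],[0,-0.5,-3,0,0,0],[-0.2,-2,-3,0,0,0],[-0.5,-4,-3,0,0,0],[-0.8,-6,-3,0,0,0],[-1,-8,-3,0,0,0],[-1.2,-9.7,-3,0,0,0],[-1.2,-9.7,-3,0,0,0],[-1.2,-9.7,-3,0,0,0],[-1.2,-9.7,-3,0,0,0]]'
python3 - <<'E'
from h import *
np.set_printoptions(precision=1,suppress=True)
c=cap('wrist');save(c,'w5.png')
for k,z in dict(corner_open=18,recess=33,corner=18,dolly=0).items():
    for d in models.place_of('wrist',k)[:4]: print(k,round(d['p'],2),np.array(d['uv']),onz(c,d['uv'],z))
u,v=proj(c,[604,-114,33]).round().astype(int);print(u,v)
x0,y0=max(u-55,0),max(v-50,0);print(x0,y0)
cv2.imwrite('pics/o5.png',cv2.resize(c['image'][y0:y0+90,x0:x0+110],None,fx=6,fy=6,interpolation=cv2.INTER_CUBIC)[...,::-1])
E
```

```text
clock: 16.15
tcp_pos: [583.2, 5.5, 186.2]
eef_rot: [-0.0, 0.064, 0.998, 0.0]
ft_force: [0.8, 0.6, -1.0]
width: 18.5
grasp_force: 48.9
corner_open 0.9 [219.9 215.1] [ 608.5 -117.7   18. ]
recess 0.7 [213.9 218.6] [ 606.9 -119.    33. ]
corner 0.96 [194.7 127.6] [ 506.5 -121.1   18. ]
corner 0.72 [305.6 197.5] [599.9 -13.7  18. ]
corner 0.68 [285.3 107.6] [498.8 -20.7  18. ]
dolly 0.62 [257.6 161. ] [553.3 -65.2   0. ]
218 216
163 166
```

View pics/o5.png

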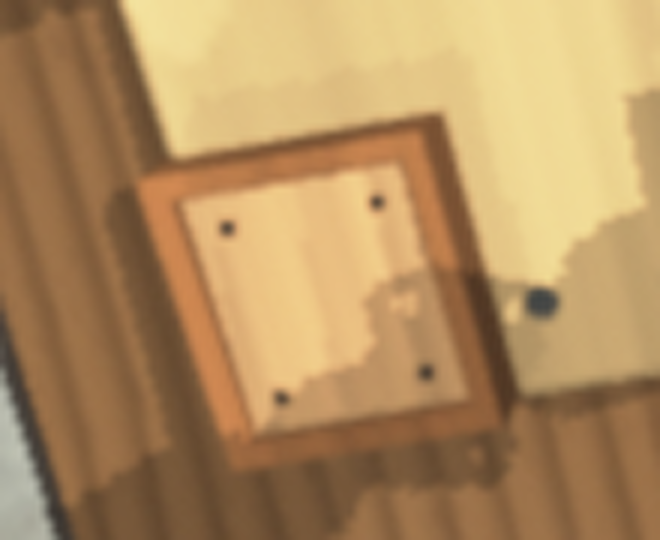

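```bash
cat >> h.py <<'E'
def quad(c,pts,z,x0,y0,k=6):
    P=np.array([onz(c,(x0+(u+.5)/k-.5,y0+(v+.5)/k-.5),z)[:2] for u,v in pts])
    a=P[1]-P[0];b=P[2]-P[3];e=P[3]-P[0];f=P[2]-P[1];g=lambda d:np.arctan2(d[1],d[0])
    print('c',P.mean(0),'|01|,|32|,|03|,|12|',[np.linalg.norm(t) for t in(a,b,e,f)],'ang',g(a)-np.pi/2,g(b)-np.pi/2,g(e),g(f))
E
python3 - <<'E'
from h import *
np.set_printoptions(precision=3,suppress=True)
c=cap('wrist')
quad(c,[(140,182),(418,128),(503,420),(235,468)],33,163,166)
quad(c,[(178,205),(403,162),(470,400),(252,437)],33,163,166)
quad(c,[(227,228),(377,201),(427,372),(281,399)],30,163,166)
for i,n in enumerate(['top','side']):
    d=cap(n)
    for k,z in dict(recess=33,corner_open=18).items():
        for r in models.place_of(n,k)[:1]: print(n,k,r['p'],np.array(r['uv']),onz(d,r['uv'],z))
s=cap('side');print(proj(s,[606,-117,33]))
cv2.imwrite('pics/s6.png',cv2.resize(s['image'][220:300,330:430],None,fx=6,fy=6,interpolation=cv2.INTER_CUBIC)[...,::-1])
E
```

```text
c [ 604.534 -115.482] |01|,|32|,|03|,|12| [np.float64(53.16706688989), np.float64(53.86371712337935), np.float64(58.870763812797), np.float64(59.100333339214956)] ang 0.06600806249655133 0.06156386605282571 0.04601374361741121 0.0578712319360063
c [ 604.596 -115.199] |01|,|32|,|03|,|12| [np.float64(43.2108021818019), np.float64(43.47742466057271), np.float64(47.613854595193715), np.float64(48.16923568883069)] ang 0.06403925883271722 0.05112742753393684 0.03895541370558511 0.044705902974562325
c [ 605.167 -116.017] |01|,|32|,|03|,|12| [np.float64(29.165984093605427), np.float64(29.358868792029586), np.float64(35.36835275124224), np.float64(35.046366860146854)] ang 0.0543888730269686 0.06530086274611113 0.04313736514826538 0.04848802484478244
side recess 0.69 [380.3 262.1] [ 603.577 -114.205   33.   ]
side corner_open 0.61 [378.8 266.9] [ 602.783 -109.653   18.   ]
[381.944 262.951]
```

Run:
```python
from h import *
np.set_printoptions(precision=2,suppress=True)
c=cap('wrist');M=np.array(c['mount'])
def t(uv,z):
    d=M[:3,:3]@np.array([(uv[0]-c['cx'])/c['f'],(uv[1]-c['cy'])/c['f'],1]);e=M[:3,3];return e+d*(z-e[2])/d[2]
for p in[(182,106),(298,106),(240,106)]: print(t((200+p[0]/2,140+p[1]/2),42.5))
for p in[(200,124),(275,124)]: print('hole',t((200+p[0]/2,140+p[1]/2),42.5))
go([604.6,-115.4,190],1.623)
for r in models.place_of('wrist','castor')[:3]: print(r['p'],r['uv'],t(r['uv'],44.5))
cv2.imwrite('pics/h2.png',cv2.resize(c['image'][150:300,240:400],None,fx=4,fy=4,interpolation=cv2.INTER_CUBIC)[...,::-1])
```

```text
[ 22.14 -19.88  42.5 ]
[22.15 20.13 42.5 ]
[22.14  0.12 42.5 ]
hole [ 15.62 -13.81  42.5 ]
hole [15.63 12.31 42.5 ]
shift cm [ -3.67 -11.61  -0.37] turn [ 0.    0.   -0.18] q7 1.51
0.79 [318.4, 221.9] [-0.06 -1.05 44.5 ]
```

View pics/h2.png

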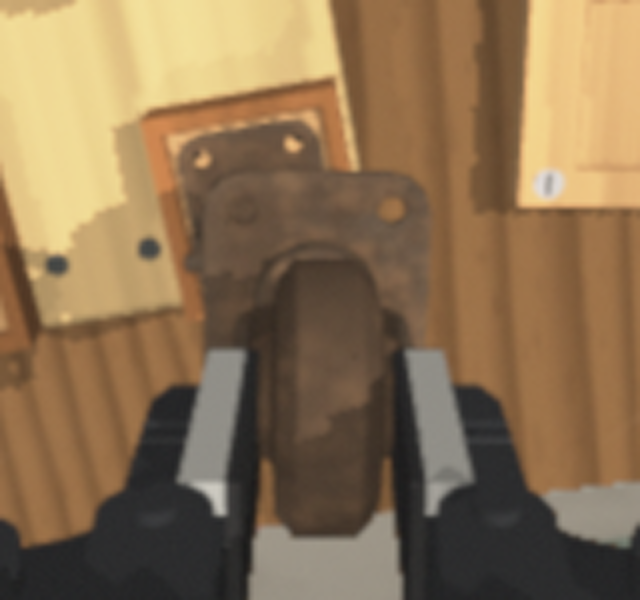

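```bash
python3 -m handwheel '[[-0.3,-1,0,0,0,-0.03],[-0.9,-3,0,0,0,-0.07],[-1.6,-5,0,0,0,-0.1],[-2.2,-7,0,0,0,-0.14],[-2.8,-9,0,0,0,-0.18],[-3.3,-10.6,0,0,0,-0.18],[-3.6,-11.6,0,0,0,-0.18],[-3.6,-11.6,0,0,0,-0.18],[-3.6,-11.6,0,0,0,-0.18],[-3.6,-11.6,0,0,0,-0.18]]'
python3 - <<'E'
from h import *
go([603.8,-115.4,107],1.623)
E
```

```text
clock: 17.9
tcp_pos: [603.9, -113.7, 186.2]
eef_rot: [-0.0, -0.026, 1.0, 0.0]
ft_force: [-0.9, 0.0, -1.3]
width: 18.5
grasp_force: 49.0
shift cm [ 0.02 -0.18  7.92] turn [ 0.001 -0.    -0.   ] q7 1.89
```

```bash
python3 -m handwheel '[[0,-0.1,0.5,0,0,0],[0,-0.15,1.5,0,0,0],[0,-0.15,3,0,0,0],[0,-0.15,4.5,0,0,0],[0,-0.15,6,0,0,0],[0,-0.15,7.2,0,0,0],[0,-0.15,7.9,0,0,0],[0,-0.15,7.9,0,0,0],[0,-0.15,7.9,0,0,0],[0,-0.15,7.9,0,0,0]]'
python3 - <<'E'
from h import *
np.set_printoptions(precision=2,suppress=True)
go([603.8,-115.4,87],1.623)
c=cap('wrist');s=cap('side')
for r in models.place_of('side','castor')[:3]: print(r['p'],r['uv'])
print(proj(s,[604.6,-115.4,62.5]))
a=cv2.resize(c['image'][150:300,250:390],None,fx=3,fy=3,interpolation=cv2.INTER_CUBIC)
b=cv2.resize(s['image'][190:290,325:425],None,fx=3.8,fy=3.8,interpolation=cv2.INTER_CUBIC)
o=np.zeros((450,800,3),np.uint8);o[:,:420]=a;o[:380,420:]=b
cv2.imwrite('pics/f1.png',o[...,::-1])
E
```

```text
clock: 18.9
tcp_pos: [604.6, -116.8, 108.0]
eef_rot: [0.001, -0.025, 1.0, -0.0]
ft_force: [0.1, -0.5, -0.5]
width: 18.3
grasp_force: 48.9
shift cm [0.07 0.15 2.1 ] turn [-0.  0. -0.] q7 1.92
0.65 [381.6, 253.3]
0.47 [326.5, 274.6]
[382.05 249.63]
```

View pics/f1.png

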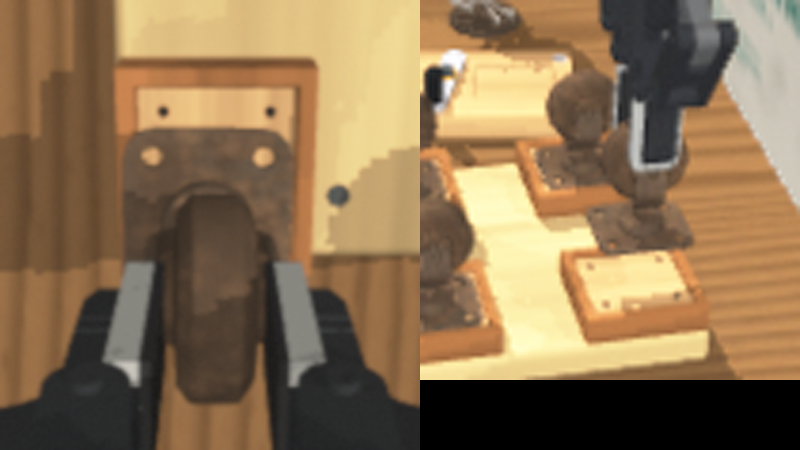

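Run:
```python
from h import *
np.set_printoptions(precision=2,suppress=True)
c=cap('wrist')
f=lambda u,v,z:onz(c,(250+(u+.5)/3-.5,150+(v+.5)/3-.5),z)[:2]
e=np.array([np.cos(.052),np.sin(.052)])
for n,l,r,z,h in[('block',(118,62),(315,62),33,30),('recess',(137,87),(298,85),33,24.5),('plate',(125,130),(293,130),65.5,23)]:
    L,Rr=f(*l,z),f(*r,z);d=Rr-L;print(n,L,Rr,np.linalg.norm(d),np.arctan2(d[1],d[0])-np.pi/2,'centre',(L+Rr)/2+h*e)
h1,h2=f(151,156,65.5),f(264,156,65.5);print('holes',h1,h2,(h1+h2)/2)
r1,r2=f(163,111,30),f(270,111,30);print('rholes',r1,r2,(r1+r2)/2)
```

```text
block [ 574.4  -142.81] [571.78 -90.93] 51.93814125949867 0.050516548238307646 centre [ 603.05 -115.31]
recess [ 580.9  -137.65] [578.19 -94.91] 42.8178796421149 0.06322406936501679 centre [ 604.01 -115.01]
plate [ 583.49 -137.5 ] [581.54 -98.93] 38.622439708910434 0.05050534266123807 centre [ 605.49 -117.02]
holes [ 589.47 -131.35] [ 588.14 -105.16] [ 588.8  -118.26]
rholes [ 587.93 -130.67] [ 586.46 -101.6 ] [ 587.2  -116.13]
```

```bash
python3 -m handwheel '[[0.1,0.17,0.3,0,0,0],[0.1,0.17,0.6,0,0,0],[0.1,0.17,0.9,0,0,0],[0.1,0.17,1.2,0,0,0],[0.1,0.17,1.5,0,0,0],[0.1,0.17,1.8,0,0,0],[0.1,0.17,2,0,0,0],[0.1,0.17,2,0,0,0],[0.1,0.17,2,0,0,0],[0.1,0.17,2,0,0,0]]'
python3 - <<'E'
from h import *
np.set_printoptions(precision=2,suppress=True)
c=cap('wrist');s=cap('side')
for z in (33,42,45): print([proj(s,[604.6+a,-115.2+b,z]).round(1).tolist() for a,b in((-24,-18.5),(22,-21))])
a=cv2.resize(c['image'][160:260,270:370],None,fx=4,fy=4,interpolation=cv2.INTER_CUBIC)
b=cv2.resize(s['image'][220:290,340:420],None,fx=5,fy=5,interpolation=cv2.INTER_CUBIC)
o=np.zeros((400,800,3),np.uint8);o[:,:400]=a;o[:350,400:]=b
cv2.imwrite('pics/f2.png',o[...,::-1])
E
```

```text
clock: 20.1
tcp_pos: [603.0, -115.1, 87.5]
eef_rot: [0.0, -0.025, 1.0, -0.0]
ft_force: [0.3, -0.7, -1.0]
width: 18.5
grasp_force: 48.9
[[370.4, 269.9], [395.6, 268.8]]
[[370.7, 266.0], [396.1, 264.9]]
[[370.8, 264.7], [396.2, 263.5]]
```

View pics/f2.png

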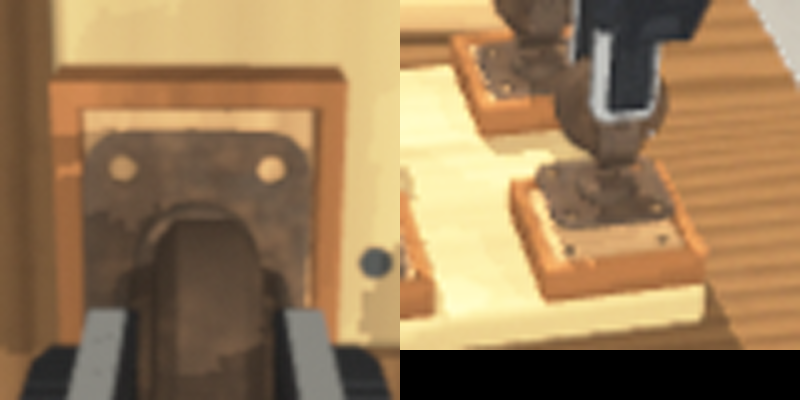

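Run:
```python
from h import *
np.set_printoptions(precision=2,suppress=True)
c=cap('wrist')
f=lambda u,v,z:onz(c,(270+(u+.5)/4-.5,160+(v+.5)/4-.5),z)[:2]
e=np.array([np.cos(.052),np.sin(.052)])
for n,l,r,z,h in[('block',(50,82),(346,81),33,30),('recess',(82,109),(316,107),33,24.5),('plate',(86,132),(311,132),45,23)]:
    L,Rr=f(*l,z),f(*r,z);d=Rr-L;print(n,L,Rr,np.linalg.norm(d),np.arctan2(d[1],d[0])-np.pi/2,'centre',(L+Rr)/2+h*e)
h1,h2=f(123,167,45),f(271,168,45);print('holes',h1,h2,(h1+h2)/2)
```

```text
block [ 576.15 -143.85] [573.27 -90.35] 53.57135346742142 0.05388949994612324 centre [ 604.67 -115.54]
recess [ 580.91 -137.97] [578.38 -95.39] 42.65800162567454 0.059244980549371995 centre [ 604.11 -115.41]
plate [ 581.77 -136.  ] [579.81 -97.28] 38.7738544400132 0.05041755106957879 centre [ 603.76 -115.45]
holes [ 587.77 -129.45] [ 586.66 -103.72] [ 587.21 -116.59]
```

```bash
python3 -c "
from plant import sign_off,status
s=status.state();print(s['tcp_pos'],s['qd'].round(3),s['grasp_force'],s['clock']);print(sign_off())"
```

```text
[ 603.03044312 -115.04577742   87.46283649] [ 0.001 -0.001 -0.001  0.002 -0.    -0.001 -0.001] 48.94920627528336 20.25
the job is handed in; nothing more can be done
None
```

The job is handed in: the turn-button is left open and the castor is held wheel up about 10 mm above the empty recess, within about 1 mm of centred and squared to it by the wrist camera, at 20 s; I viewed 12 pictures, two over your limit of 10.

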